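Lay a straightedge against two layout pins and its end stop

ROBOT

A 6-joint arm with a two-finger parallel gripper is mounted at the origin on the work surface. World frame = base frame: x ahead of the robot, y to its left, z up, the work surface at z = 0. Lengths are in m, angles in rad, forces in N, time in s.
With the tool pointing down it reaches from about 0.275 to 0.75 m from the base axis. Payload 10.2 kg.
Tool frame: the origin (TCP) lies at the very end of the fingers, on their centre line; the grasp point (between the pads) lies r.grip_depth behind it (r.grip_depth is the distance from the TCP to the grasp point, in m); y points along the fingers, x is the direction in which the jaws open and shut, and the axes are right-handed (so a half turn about y gives the same grasp; the last joint's range is limited). The gripper opens to 88 mm and grips with 3 to 60 N. Pads are 18 mm wide; open, the fingers measure 123 mm over their backs; the gripper's body (75 mm by 187 mm) begins 45 mm behind the grasp point.
Start: joints at [0.883, 0.313, 1.498, -0, 1.331, -0.223], TCP at [0.235, 0.469, 0.239] pointing down, gripper open.
Joint ranges: [-2.94, 2.94], [-0.97, 2.17], [0.19, 2.56], [-1.23, 4.37], [0.02, 3.11], [-2.88, 2.88]. Speed limits (rad/s): [2.39, 2.39, 3.01, 3.14, 3.14, 3.14].

INTERFACE

Orientations are given as a unit quaternion [x, y, z, w].
In Python, from station import r gives the robot as it stands.
- The arm moves only by the tool move_arm, never from a script. Its argument "increments" is text: rows parted by semicolons, each of 5 numbers parted by spaces: the closure in counts, from 0 (fully open) to 255 (shut), then the shift along the world's x, y, z in mm, then the turn about the world's z in rad. In form: grip tx ty tz roll; .... A call has 1 to 12 rows; each row shifts and turns the commanded pose from where the row before left it; what a row does not reach is not made up. A row lasts 1/8 s, in which the tool goes at most 62.5 mm and 10.7 degrees, less where a joint would pass 70% of its speed; a pose out of reach is approached as far as the arm can. A call is refused whole if a number of a shift passes 62.5 or a number of a turn 0.188, either way. A call with a gripper value outside its range is refused whole. The fingers move at their own pace and stop on an object; "force" is the grip in N (left out, the last holds). Time passes only in rows, so rows that do not move let the fingers close. It gives the time, the measured TCP pose, the force and the opening at its end, in the units of the state.
- r.read_state(): the state, without advancing time (a new reading comes with each control period).
- r.read_camera(name): name is "scene" or "top" or "wrist"; returns (picture, depth): 420x560x3 uint8, red, green, blue; 420x560 float32, m along the optical axis (not along the pixel's ray), 0 where there is no reading.
- r.get_calibration(name): a dict with "fx", "fy", "cx", "cy" (pixels), "T" (4x4, takes a point from camera to world coordinates). Camera axes: x right, y up, looking along -z (the intrinsics and any distortion apply to the point x, -y, -z); pixel columns grow to the right and rows downward; lengths in m; the calibration is good to about 2 mm. A picture is of the moment at which its call begins: read the wrist's pose just before it. get_calibration takes no time and is no camera call; for the wrist camera it gives the pose at the moment of the call.
- r.sign_off(): hands the job in, once; it reports no verdict.
The state is a dict: "time_s": time; "q": joint angles; "joint_vel": joint speeds; "joint_efforts": joint torques, N m; "eef_pos": TCP position; "eef_rot": TCP orientation; "ft_force": force on the tool from outside, world axes, zero at the start; "wrist_torque": the same for the moment, N m; "opening": finger opening in m.
Only numpy, scipy, OpenCV 4.12 (cv2) and the standard library are available. Lean on these libraries where they do the work, as an engineer would, in place of code of your own. Each camera call takes 0.05 s, during which the arm holds its last target. There are 200 camera calls.

TASK

Slide the aluminium straightedge across the plywood panel until its far long edge presses lightly, with a few newtons, on both layout pins at once; then slide it lengthwise along them until its end presses as lightly on the stop post with the edge still against both pins, and let go so that it lies there touching all three. Keep it flat on the panel, never press a pin or the post with more than 10 N (they are only pushed into the wood), and leave the other things on the bench alone.

Things in the scene. Friction and masses are not known exactly. Their poses are not given: they have to be found in the camera images.
- panel: plywood panel lying on the bench, fixed, 360 (its x) by 560 (its y) by 18 mm thick; origin at the centre of its underside, on the bench top; its top face is 18 mm above the bench
- straightedge_knob (a point): centre of the black knob (24 mm diameter, 36 mm high) upright on the middle of the straightedge, a loose flat aluminium bar 50 mm wide (its x), 320 long (its y), 8 thick, 0.3 to 0.55 kg. The point is 26 mm above the panel's top, 18 above the bar's top. +x points away from the robot, to the far long edge, with graduation lines, facing the pins. It slides easily; held by the round knob it can swivel
- pin_a: first layout pin: thin upright steel pin, 10 mm in diameter, 22 mm high, fixed in the panel, near the panel's +y side; origin at the centre of its foot on the panel's top face. Rigid; it must not be pressed above 10 N
- pin_b: second layout pin, same as the first, about 190 mm from it on the panel's -y side; origin at the centre of its foot. The line through the pins is not exactly parallel to the panel's sides
- stop: stop post: dark steel, shank 12 mm in diameter, 30 mm high, with a 20 mm wide flat head 4 mm thick on top; rigid, fixed in the panel about 110 mm outside one of the pins, at the panel's +y or -y end (it differs), about 30 mm nearer the robot than the line of the pins, so that the bar's end meets its shank; origin at the centre of its foot on the panel's top face
- socket: empty socket of the stop post at the other end of the panel: flat dark disc 20 mm in diameter, 1 mm high, the bar slides over it freely; origin at its centre
- tape_measure: bystander: grey tape measure, 62 by 40 by 62 mm, standing on the panel beyond the pins; origin at the centre of its underside
- screwdriver: bystander: screwdriver with a black handle lying on the bench off the panel's -y side; origin on the bench under it
- hook_bin: bystander: open blue plastic bin 140 by 110 by 60 mm with hooks in it, on the bench off the panel's +y side; origin at the centre of its underside

How it is judged:
By the outcome, as a careful person would: the job done as asked, in the order asked, and still so for the second after the job is handed in, with the robot touching nothing.
It also fails if it takes over 69 s, if anything falls off the work surface, if the arm or the gripper's body presses on something with over 40 N, if the wrist force passes 120 N, or if a joint passes its speed limit or range.

## Working session

There is one attempt and no reset: what is moved stays moved. The work goes in short steps, Python scripts to look and compute and a tool call to move; the robot and the scene stay as the last step left them, time stands still between calls to the robot, and variables do not carry over. Pictures are saved under pics/ and viewed, about 8 in all and at most 12, crops included, and the job is handed in when it is done.

Besides the shell and the picture viewer there is one more tool, called after "Request:" as name(argument=value, ...), one argument or row to a line, values as JSON. move_arm: Moves the arm, as the interface text tells. Its arguments: {"type":"object","properties":{"increments":{"type":"string"},"force":{"type":"number"}},"required":["increments"]}

```bash
mkdir -p pics; ls; cat > h.py <<'E'
import numpy as np, cv2
from station import r
def snap(name, fn=None):
    c=r.get_calibration(name); im,d=r.read_camera(name)
    np.savez('/tmp/%s.npz'%name, im=im,d=d,**{k:np.array(v) for k,v in c.items() if k in('fx','fy','cx','cy','T')})
    if fn: cv2.imwrite('pics/'+fn, im[:,:,::-1])
    return im,d,c
def load(name):
    z=np.load('/tmp/%s.npz'%name); return z['im'],z['d'],{k:z[k] for k in('fx','fy','cx','cy','T')}
def ray(c,u,v,z):
    T=np.array(c['T']); dv=T[:3,:3]@np.array([(u-c['cx'])/c['fx'],-(v-c['cy'])/c['fy'],-1.])
    o=T[:3,3]; return o+dv*(z-o[2])/dv[2]
def proj(c,p):
    T=np.array(c['T']); q=T[:3,:3].T@(np.array(p)-T[:3,3]); return c['cx']+c['fx']*q[0]/-q[2], c['cy']-c['fy']*q[1]/-q[2]
def cloud(d,c):
    v,u=np.mgrid[:d.shape[0],:d.shape[1]]
    P=np.stack([(u-c['cx'])/c['fx']*d,-(v-c['cy'])/c['fy']*d,-d],-1); T=np.array(c['T'])
    return P@T[:3,:3].T+T[:3,3]
E
python3 - <<'E'
from h import *
for n in('top','scene'):
    im,d,c=snap(n,n+'0.png'); print({k:np.round(v,4).tolist() for k,v in c.items()})
print(r.read_state(), r.grip_depth)
E
```

```text
pics
{'fx': 496.1871, 'fy': 496.1871, 'cx': 271.08, 'cy': 200.2444, 'T': [[0.0212, 0.9828, -0.1834, 0.3364], [-0.9996, 0.0238, 0.0121, 0.0532], [0.0162, 0.1831, 0.983, 1.4918], [0.0, 0.0, 0.0, 1.0]]}
{'fx': 398.959, 'fy': 398.959, 'cx': 279.1605, 'cy': 213.2429, 'T': [[0.8584, -0.365, 0.3604, 0.9426], [0.5128, 0.628, -0.5854, -0.488], [-0.0127, 0.6873, 0.7262, 0.7353], [0.0, 0.0, 0.0, 1.0]]}
{'time_s': 0.1, 'q': array([ 8.82621338e-01,  3.13411468e-01,  1.49831829e+00, -3.41979842e-05,
        1.33100251e+00, -2.23393350e-01]), 'joint_vel': array([-0.00056147, -0.00027244, -0.00244375,  0.00084914,  0.00095282,
        0.00081655]), 'joint_efforts': array([ 1.85281795e-03, -4.02816796e+01, -2.52645475e+01,  6.95727300e-02,
        3.42117611e-02, -1.38201634e-05]), 'eef_pos': array([0.23519977, 0.46913583, 0.2382255 ]), 'eef_rot': array([ 0.60185156,  0.37103188, -0.37178673, -0.60156851]), 'ft_force': array([-0.27249127,  0.24448663, -0.40174152]), 'wrist_torque': array([-0.06776715,  0.0805452 ,  0.0607119 ]), 'opening': 0.08825499293823709} 0.0187
```

View pics/top0.png

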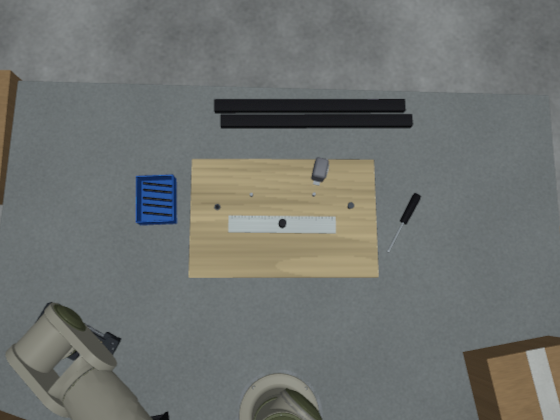

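View pics/scene0.png

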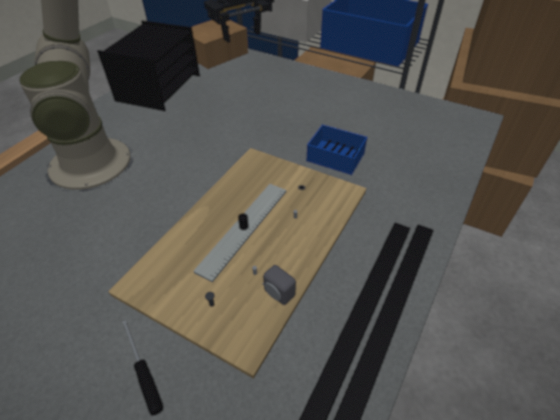

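The top view shows the bar centred on its knob at (282,223), pins at (251,195) and (313,195), the stop at (350,205) and the socket at (217,207). The scene view confirms that the headed post is on the -y side, at (210,298), and the flat socket is at (301,187). Next I'll take coarse positions.

```bash
python3 - <<'E'
from h import *
im,d,c=load('top')
for n,u,v,z in [('knob',282,223,.062),('pin_a',251,195,.04),('pin_b',313,195,.04),('stop',350,205,.048),('socket',217,207,.019),('tape',320,168,.08),
 ('bar_l_near',228,232,.026),('bar_l_far',228,215,.026),('bar_r_near',336,234,.026),('bar_r_far',336,217,.026),('panel',192,160,.018),('panel',375,160,.018),('panel',378,277,.018),('panel',190,277,.018)]:
    print(n,np.round(ray(c,u,v,z)[:2]*1000))
im,d,c=load('scene')
for n,u,v,z in [('knob',243,216,.062),('pin_a',296,212,.04),('pin_b',255,268,.04),('stop',210,295,.048),('socket',301,187,.019)]:
    print(n,np.round(ray(c,u,v,z)[:2]*1000))
cw=r.get_calibration('wrist'); s=r.read_state()
from scipy.spatial.transform import Rotation as R
Rt=R.from_quat(s['eef_rot']).as_matrix(); T=np.array(cw['T'])
print(Rt.round(3)); print('cam in tool',(Rt.T@(T[:3,3]-s['eef_pos'])).round(4),(Rt.T@T[:3,:3]).round(3),cw['fx'],cw['cx'],cw['cy'])
E
```

```text
knob [537.   2.]
pin_a [622.  96.]
pin_b [626. -89.]
stop [ 597. -199.]
socket [587. 197.]
tape [ 700. -106.]
bar_l_near [511. 161.]
bar_l_far [562. 163.]
bar_r_near [ 512. -160.]
bar_r_far [ 564. -160.]
panel [731. 280.]
panel [ 745. -282.]
panel [ 389. -285.]
panel [377. 268.]
knob [541.   5.]
pin_a [630.  96.]
pin_b [635. -91.]
stop [ 597. -196.]
socket [588. 200.]
[[ 0.448 -0.001 -0.894]
 [ 0.894 -0.001  0.448]
 [-0.001 -1.     0.   ]]
cam in tool [ 0.0005 -0.1444  0.0776] [[ 1.    -0.     0.001]
 [ 0.001  0.302 -0.953]
 [ 0.     0.953  0.302]] 312.21264330918973 281.63496425026506 206.34681540903995
```

Request:
move_arm(
  increments="0 27 -39 -3 -0.0923; 0 27 -39 -3 -0.0923; 0 27 -39 -3 -0.0923; 0 27 -39 -3 -0.0923; 0 27 -39 -3 -0.0923; 0 27 -39 -3 -0.0923; 0 27 -39 -3 -0.0923; 0 27 -39 -3 -0.0923; 0 27 -39 -3 -0.0923; 0 27 -39 -3 -0.0923; 0 27 -39 -3 -0.0923; 0 27 -39 -3 -0.0923",
  force=10,
)

```text
time_s: 1.6
eef_pos: [0.5599, -0.0001, 0.2023]
eef_rot: [-0.707, 0.002, -0.001, 0.707]
ft_force: [-0.2, 0.7, 0.1]
opening: 0.0884
```

Request:
move_arm(
  increments="0 0 0 0 0; 0 0 0 0 0; 0 0 0 0 0",
)

```text
time_s: 1.98
eef_pos: [0.5589, 0.0023, 0.2029]
eef_rot: [-0.707, 0.0, 0.0, 0.707]
ft_force: [-0.4, -0.2, -0.4]
opening: 0.088
```

```bash
python3 - <<'E'
from h import *
im,d,c=snap('wrist','w1.png'); s=r.read_state(); print(s['eef_pos'],s['eef_rot'],s['ft_force'],s['q'])
E
```

```text
[0.55897306 0.00223387 0.20295361] [-7.07096929e-01 -2.95874815e-05 -4.26487641e-05  7.07116632e-01] [-0.27982391  0.30050017  0.52207376] [-2.05615018e-01  4.15952769e-01  1.44730765e+00  5.02696211e-05
  1.27823791e+00 -2.05611042e-01]
```

View pics/w1.png

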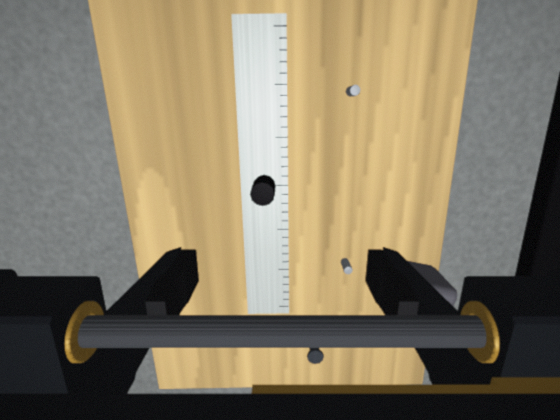

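The wrist view shows the bar from about (260,15) to (268,312) and the knob at (263,188). Pin a is at (353,90), pin b at (346,266) and the stop's head at (316,355). I'll enlarge these.

```bash
python3 - <<'E'
from h import *
im,d,c=load('wrist')
cr=[cv2.resize(im[v-24:v+24,u-24:u+24],(288,288),interpolation=cv2.INTER_CUBIC) for u,v in [(353,90),(346,266),(316,352),(263,188),(260,24),(268,305)]]
m=np.vstack([np.hstack(cr[:3]),np.hstack(cr[3:])])
cv2.imwrite('pics/crops1.png',cv2.resize(m,(792,528))[:,:,::-1])
P=cloud(d,c); print('panel z',np.median(P[100:200,150:220,2]),'bar z',np.median(P[60:140,250:270,2]))
E
```

```text
panel z 0.016580970678091528 bar z 0.024496242138269342
```

View pics/crops1.png

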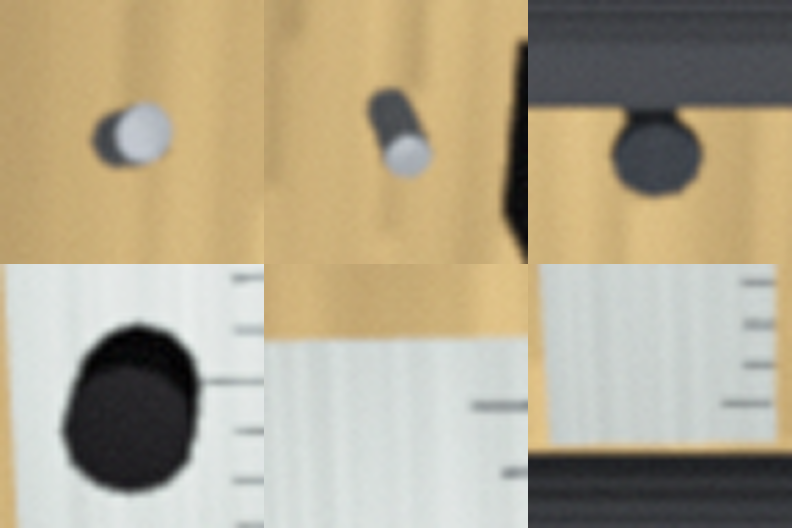

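The enlarged crops give these top centres:
- Pin a (355.0, 90.0)
- Pin b (348.1, 270.4)
- Stop head (315.5, 356.7)
- Knob top (262.5, 194.2)

The bar's ends are at rows 13.8 and 313.4.

```bash
python3 - <<'E'
from h import *
im,d,c=load('wrist')
f=lambda u,v,z:ray(c,u,v,z)[:2]*1000
a,b,s,k=f(355,90,.04),f(348.1,270.4,.04),f(315.5,356.7,.052),f(262.5,194.2,.062)
print('a',a,'b',b,'dist',np.hypot(*(a-b)),'stop',s,'knob',k)
# bar edges by saturation mask
hsv=cv2.cvtColor(im,cv2.COLOR_RGB2HSV); m=((hsv[:,:,1]<50)&(hsv[:,:,2]>130)).astype(np.uint8)
E=[];N=[]
for v in list(range(25,160,6))+list(range(215,300,6)):
    u=np.where(m[v,225:300])[0]+225; E.append(f(u.max()+.5,v,.026)); N.append(f(u.min()-.5,v,.026))
E=np.array(E);N=np.array(N)
pe=np.polyfit(E[:,1],E[:,0],1);pn=np.polyfit(N[:,1],N[:,0],1)
print('far edge slope,x0',pe,'near',pn,'resid',np.std(E[:,0]-np.polyval(pe,E[:,1])))
print('ends y',f(260,13.8,.026),f(268,313.4,.026))
t=(b-a)/np.hypot(*(b-a)); n=np.array([-t[1],t[0]]); n=n if n[0]<0 else -n   # toward robot
print('pin slope dx/dy',(a-b)[0]/(a-b)[1])
print('stop dist from pin line toward robot',(s-a)@n,'along beyond b',(s-b)@t)
# goal knob: contact
g=a+n*30; al=(s-a)@t-np.sqrt(max(0,36-0))-160
print('goal knob',g+al*t,'first-stage at same along as knob:',g+((k-a)@t)*t)
E
```

```text
a [627.49136235  95.92828301] b [633.23490851 -91.05142613] dist 187.0679019776984 stop [ 599.52921033 -197.85277887] knob [541.65528026   2.21230088]
far edge slope,x0 [-1.37552366e-02  5.66123161e+02] near [-1.38589462e-02  5.15975132e+02] resid 0.3758427099074606
ends y [540.17242357 161.1482182 ] [ 543.29941395 -157.42202253]
pin slope dx/dy -0.03071748364201009
stop dist from pin line toward robot 36.96892982964232 along beyond b 105.71613531326956
goal knob [601.39815634 -31.71707222] first-stage at same along as knob: [600.30059578   4.01373741]
```

Request:
move_arm(
  increments="0 -9 0 -20 0; 0 -8.5 0 -25 0; 0 0 0 -30 0; 0 0 0 -30 0; 0 0 0 -25 0; 0 0 0 -20 0; 0 0 0 -12 0; 0 0 0 -8 0; 0 0 0 0 0; 0 0 0 0 0; 0 0 0 0 0",
  force=8,
)

```text
time_s: 3.4
eef_pos: [0.5421, 0.0013, 0.0332]
eef_rot: [0.707, -0.0, 0.001, -0.707]
ft_force: [-0.1, 0.3, -0.1]
opening: 0.0883
```

Request:
move_arm(
  increments="255 0 0 0 0; 255 0 0 0 0; 255 0 0 0 0; 255 0 0 0 0; 255 0 0 0 0; 255 0 0 0 0; 255 0 0 0 0; 255 0 0 0 0; 255 0 0 0 0; 255 0 0 0 0; 255 0 0 0 0; 255 0 0 0 0",
  force=8,
)

```text
time_s: 4.9
eef_pos: [0.5418, 0.0013, 0.0327]
eef_rot: [-0.707, 0.001, -0.001, 0.707]
ft_force: [-1.1, 0.4, -0.5]
opening: 0.0237
```

```bash
python3 - <<'E'
from h import *
s=r.read_state(); print(s['time_s'],s['eef_pos'],s['ft_force'],s['wrist_torque'],s['opening'])
E
```

```text
4.9 [0.54178957 0.00131131 0.03267266] [-1.13726597  0.44708124 -0.49599711] [-0.06009007  0.18077703 -0.0295379 ] 0.023718494117689656
```

Request:
move_arm(
  increments="255 6 0 0 0.004; 255 9 0 0 0.004; 255 10 0 0 0.004; 255 9 0 0 0.005; 255 8 0 0 0; 255 6 0 0 0; 255 2 0 0 0; 255 0 0 0 0; 255 0 0 0 0; 255 0 0 0 0",
)

```text
time_s: 6.15
eef_pos: [0.5918, 0.0013, 0.0327]
eef_rot: [-0.707, -0.005, 0.005, 0.707]
ft_force: [0.8, -0.2, -2.8]
opening: 0.0238
```

```bash
python3 - <<'E'
from h import *
s=r.read_state(); print(s['time_s'],s['eef_pos'],s['ft_force'],s['wrist_torque'],s['opening'])
im,d,c=snap('wrist','w2.png')
E
```

```text
6.15 [0.59175078 0.0013047  0.03271218] [ 0.77471789 -0.22761015 -2.84942099] [-0.08040185 -0.0109979   0.00076414] 0.02377544807982697
```

View pics/w2.png

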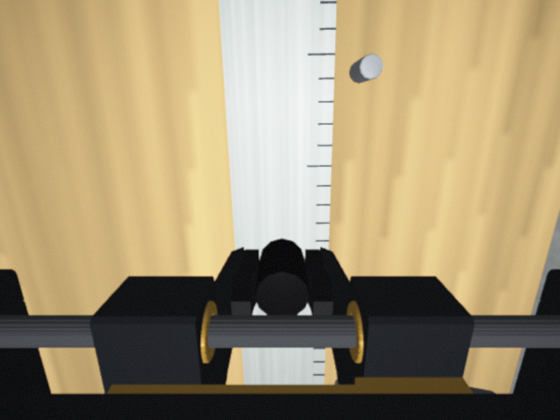

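The knob is held at (282,290). Pin a's top is at (370,66), about 7 mm off the bar's far edge at that row (u≈333). I'll go on slowly while watching the force.

Request:
move_arm(
  increments="255 1 0 -0.3 0; 255 1 0 0 0; 255 1 0 0 0; 255 1 0 0 0; 255 1 0 0 0; 255 0 0 0 0; 255 0 0 0 0; 255 0 0 0 0",
)

```text
time_s: 7.2
eef_pos: [0.5971, 0.0013, 0.0326]
eef_rot: [0.707, 0.006, -0.005, -0.707]
ft_force: [-0.9, 0.8, 4.7]
opening: 0.0238
```

Request:
move_arm(
  increments="255 0.5 0 0 0; 255 0.5 0 0 0; 255 0 0 0 0; 255 0 0 0 0",
)

```text
time_s: 7.7
eef_pos: [0.598, 0.0013, 0.0327]
eef_rot: [0.707, 0.006, -0.005, -0.707]
ft_force: [-2.9, 0.2, 5.6]
opening: 0.0236
```

Request:
move_arm(
  increments="255 0.5 0 0 0; 255 0 0 0 0; 255 0 0 0 0",
)

```text
time_s: 8.07
eef_pos: [0.5985, 0.0013, 0.0327]
eef_rot: [0.707, 0.006, -0.005, -0.707]
ft_force: [-2.4, -0.3, 6.3]
opening: 0.0236
```

Request:
move_arm(
  increments="255 0.5 0 0 0; 255 0 0 0 0; 255 0 0 0 0",
)

```text
time_s: 8.45
eef_pos: [0.5989, 0.0013, 0.0326]
eef_rot: [0.707, 0.006, -0.005, -0.707]
ft_force: [-3.1, 0.0, 5.9]
opening: 0.0237
```

Request:
move_arm(
  increments="255 0 0 0.2 0; 255 0.2 0 0 0; 255 0 0 0 0; 255 0 0 0 0",
)

```text
time_s: 8.95
eef_pos: [0.599, 0.0013, 0.0327]
eef_rot: [0.707, 0.005, -0.005, -0.707]
ft_force: [-2.2, 0.1, 4.8]
opening: 0.0238
```

Request:
move_arm(
  increments="255 0.2 0 0 0; 255 0 0 0 0; 255 0 0 0 0",
)

```text
time_s: 9.32
eef_pos: [0.5993, 0.0013, 0.0327]
eef_rot: [-0.707, -0.005, 0.005, 0.707]
ft_force: [-2.4, -0.4, 4.6]
opening: 0.0238
```

Request:
move_arm(
  increments="255 0.2 0 0 0; 255 0 0 0 0; 255 0 0 0 0",
)

```text
time_s: 9.7
eef_pos: [0.5995, 0.0013, 0.0327]
eef_rot: [-0.707, -0.005, 0.005, 0.707]
ft_force: [-2.0, -0.6, 5.1]
opening: 0.0237
```

Request:
move_arm(
  increments="255 0.2 0 0 0; 255 0 0 0 0; 255 0 0 0 0",
)

```text
time_s: 10.07
eef_pos: [0.5996, 0.0013, 0.0327]
eef_rot: [-0.707, -0.005, 0.005, 0.707]
ft_force: [-3.0, 0.4, 4.6]
opening: 0.0235
```

```bash
python3 - <<'E'
from h import *
s=r.read_state(); print(s['time_s'],s['eef_pos'],s['ft_force'],s['wrist_torque'],s['opening'])
im,d,c=snap('wrist','w3.png'); i2,_,_=snap('scene')
im2=np.hstack([cv2.resize(im[20:170,200:420],(440,300),interpolation=cv2.INTER_CUBIC),cv2.resize(i2[240:315,190:280],(360,300),interpolation=cv2.INTER_CUBIC)])
cv2.imwrite('pics/c3.png',im2[:,:,::-1])
E
```

```text
10.075 [0.59964971 0.00131048 0.03266451] [-3.03442713  0.40500864  4.5753583 ] [-0.09259405  0.43779651 -0.01704703] 0.023517653102003933
```

View pics/c3.png

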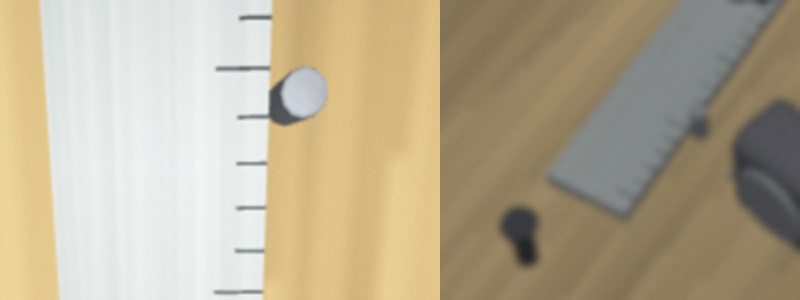

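The crops show the far edge practically at pin a (left, (275,100)) and close to pin b (right, (690,125)). I'll continue in fine steps and ease the downward load.

Request:
move_arm(
  increments="255 0 0 0.2 0; 255 0.2 0 0 0; 255 0 0 0 0; 255 0 0 0 0",
)

```text
time_s: 10.68
eef_pos: [0.5997, 0.0013, 0.0327]
eef_rot: [-0.707, -0.005, 0.006, 0.707]
ft_force: [-2.1, -0.3, 3.6]
opening: 0.0237
```

Request:
move_arm(
  increments="255 0.2 0 0 0; 255 0 0 0 0; 255 0 0 0 0",
)

```text
time_s: 11.05
eef_pos: [0.5998, 0.0013, 0.0327]
eef_rot: [-0.707, -0.005, 0.006, 0.707]
ft_force: [-4.7, -0.9, 2.9]
opening: 0.0234
```

Request:
move_arm(
  increments="255 0.2 0 0 0; 255 0 0 0 0; 255 0 0 0 0",
)

```text
time_s: 11.42
eef_pos: [0.5998, 0.0014, 0.0327]
eef_rot: [-0.707, -0.005, 0.006, 0.707]
ft_force: [-6.2, -0.4, 3.1]
opening: 0.0235
```

```bash
python3 - <<'E'
from h import *
for i in range(3):
    s=r.read_state(); print(s['time_s'],s['eef_pos'],s['ft_force'],s['wrist_torque'],s['opening']); r.read_camera('top')
E
```

```text
11.425 [0.59984938 0.00135502 0.03267   ] [-6.24123203 -0.38870364  3.14514659] [-0.07784421  0.94934011 -0.00104149] 0.023513695827246987
11.475 [0.59984233 0.00135909 0.03268546] [-4.60505859 -0.91894714  3.09119975] [-0.09690007  0.93745969  0.07542292] 0.02346640805864794
11.525 [0.59981755 0.00135462 0.03264581] [-5.81396232 -0.93655549  2.54601636] [-0.09252949  0.91204392  0.04803373] 0.02371746534935052
```

Both pins are loaded: x has stalled and there is almost no moment about z. I'll press slightly more, then slide lengthwise with dx/dy = -0.031.

Request:
move_arm(
  increments="255 0.2 0 0 0; 255 0 0 0 0; 255 0 0 0 0; 255 0 0 0 0",
)

```text
time_s: 12.08
eef_pos: [0.5998, 0.0013, 0.0326]
eef_rot: [-0.707, -0.005, 0.006, 0.707]
ft_force: [-6.7, -0.8, 4.3]
opening: 0.0236
```

Request:
move_arm(
  increments="255 0.03 -1 0 0; 255 0.03 -1 0 0; 255 0.03 -1 0 0; 255 0.03 -1 0 0; 255 0.03 -1 0 0; 255 0.03 -1 0 0; 255 0 0 0 0",
)

```text
time_s: 12.95
eef_pos: [0.6, -0.0041, 0.0327]
eef_rot: [-0.707, -0.005, 0.006, 0.707]
ft_force: [-5.6, 3.5, 4.2]
opening: 0.0232
```

```bash
cat > f.py <<'E'
from h import *
S=[]
for i in range(4):
    S.append(r.read_state()); r.read_camera('top')
g=lambda k:np.mean([s[k] for s in S],0).round(5)
print(S[-1]['time_s'],g('eef_pos'),g('ft_force'),g('wrist_torque'),g('opening'))
E
python3 f.py
```

```text
13.1 [ 0.60004 -0.00406  0.03266] [-6.18382  2.99508  4.02905] [ 0.37722  1.00227 -0.0169 ] 0.02368
```

Request:
move_arm(
  increments="255 0.03 -1 0 0; 255 0.03 -1 0 0; 255 0.03 -1 0 0; 255 0.03 -1 0 0; 255 0.03 -1 0 0; 255 0.03 -1 0 0; 255 0.03 -1 0 0; 255 0.03 -1 0 0; 255 0.03 -1 0 0; 255 0.03 -1 0 0; 255 0 0 0 0",
)

```text
time_s: 14.52
eef_pos: [0.6004, -0.0141, 0.0327]
eef_rot: [-0.707, -0.005, 0.006, 0.707]
ft_force: [-6.6, 3.6, 4.3]
opening: 0.0239
```

```bash
python3 f.py; python3 - <<'E'
from h import *
im,d,c=snap('wrist'); i2,_,_=snap('scene')
im2=np.hstack([cv2.resize(im[0:150,200:420],(440,300),interpolation=cv2.INTER_CUBIC),cv2.resize(i2[240:315,190:280],(360,300),interpolation=cv2.INTER_CUBIC)])
cv2.imwrite('pics/c4.png',im2[:,:,::-1])
E
```

```text
14.675 [ 0.60033 -0.01408  0.03266] [-6.2545   3.14763  4.00995] [ 0.36712  1.04194 -0.02501] 0.02374
```

View pics/c4.png

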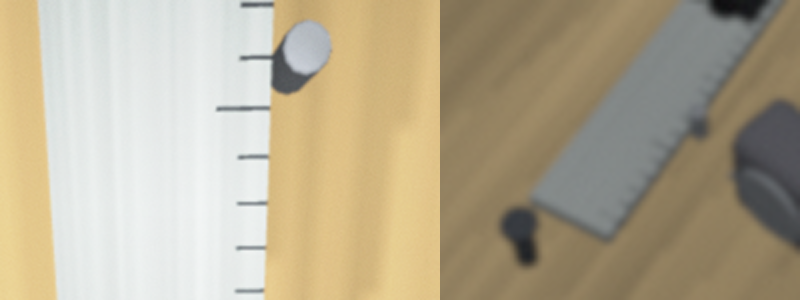

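The edge is still at pin a (275,80) and pin b (690,125), and the bar's end is nearing the post at (520,225). I'll continue by 13 mm and then feel for the stop.

Request:
move_arm(
  increments="255 0.03 -1 0 0; 255 0.03 -1 0 0; 255 0.03 -1 0 0; 255 0.03 -1 0 0; 255 0.03 -1 0 0; 255 0.03 -1 0 0; 255 0.03 -1 0 0; 255 0.03 -1 0 0; 255 0.03 -1 0 0; 255 0.03 -1 0 0; 255 0.06 -2 0 0; 255 0.03 -1 0 0",
)

```text
time_s: 16.32
eef_pos: [0.6007, -0.027, 0.0326]
eef_rot: [-0.707, -0.005, 0.006, 0.708]
ft_force: [-6.4, 3.0, 3.9]
opening: 0.0238
```

```bash
python3 f.py
```

```text
16.475 [ 0.60073 -0.02708  0.03265] [-6.30424  2.60173  4.36574] [ 0.41577  1.04026 -0.00582] 0.02364
```

Request:
move_arm(
  increments="255 0.03 -0.5 0 0; 255 0 -0.5 0 0; 255 0 0 0 0",
)

```text
time_s: 16.9
eef_pos: [0.6007, -0.028, 0.0326]
eef_rot: [-0.707, -0.005, 0.006, 0.707]
ft_force: [-6.2, 3.4, 4.7]
opening: 0.0235
```

Request:
move_arm(
  increments="255 0.03 -0.5 0 0; 255 0 0 0 0; 255 0 0 0 0",
)

```text
time_s: 17.27
eef_pos: [0.6008, -0.0285, 0.0326]
eef_rot: [-0.707, -0.005, 0.006, 0.707]
ft_force: [-6.5, 2.8, 5.0]
opening: 0.0239
```

Request:
move_arm(
  increments="255 0 -0.5 0 0; 255 0 0 0 0; 255 0 0 0 0",
)

```text
time_s: 17.65
eef_pos: [0.6008, -0.029, 0.0327]
eef_rot: [-0.707, -0.005, 0.006, 0.707]
ft_force: [-6.6, 3.2, 5.3]
opening: 0.0238
```

Request:
move_arm(
  increments="255 0.03 -0.4 0 0; 255 0 0 0 0; 255 0 0 0 0",
)

```text
time_s: 18.02
eef_pos: [0.6008, -0.0294, 0.0327]
eef_rot: [-0.707, -0.005, 0.006, 0.708]
ft_force: [-6.9, 3.3, 3.8]
opening: 0.0237
```

Request:
move_arm(
  increments="255 0 -0.4 0 0; 255 0 0 0 0; 255 0 0 0 0",
)

```text
time_s: 18.4
eef_pos: [0.6008, -0.0297, 0.0327]
eef_rot: [-0.707, -0.005, 0.006, 0.708]
ft_force: [-5.7, 3.1, 5.5]
opening: 0.0236
```

Request:
move_arm(
  increments="255 0.03 -0.4 0 0; 255 0 0 0 0; 255 0 0 0 0",
)

```text
time_s: 18.77
eef_pos: [0.6008, -0.0302, 0.0327]
eef_rot: [-0.707, -0.005, 0.006, 0.708]
ft_force: [-5.5, 3.5, 4.7]
opening: 0.0237
```

Request:
move_arm(
  increments="255 0 -0.4 0 0; 255 0 0 0 0; 255 0 0 0 0",
)

```text
time_s: 19.15
eef_pos: [0.6008, -0.0306, 0.0326]
eef_rot: [-0.707, -0.005, 0.006, 0.707]
ft_force: [-6.8, 2.6, 4.9]
opening: 0.0237
```

Request:
move_arm(
  increments="255 0.03 -0.4 0 0; 255 0 0 0 0; 255 0 -0.4 0 0; 255 0 0 0 0; 255 0 0 0 0",
)

```text
time_s: 19.77
eef_pos: [0.6009, -0.0314, 0.0327]
eef_rot: [-0.707, -0.005, 0.006, 0.708]
ft_force: [-6.7, 4.0, 3.8]
opening: 0.0236
```

Request:
move_arm(
  increments="255 0.03 -0.4 0 0; 255 0 0 0 0; 255 0 0 0 0",
)

```text
time_s: 20.15
eef_pos: [0.6009, -0.0318, 0.0327]
eef_rot: [-0.707, -0.005, 0.006, 0.708]
ft_force: [-6.5, 3.4, 5.0]
opening: 0.0238
```

Request:
move_arm(
  increments="255 0 -0.4 0 0; 255 0 0 0 0; 255 0 0 0 0",
)

```text
time_s: 20.52
eef_pos: [0.6009, -0.0322, 0.0326]
eef_rot: [-0.707, -0.005, 0.006, 0.708]
ft_force: [-5.7, 3.3, 4.2]
opening: 0.0235
```

```bash
python3 f.py
```

```text
20.675 [ 0.6009  -0.03217  0.03267] [-6.48357  3.46387  4.12912] [ 0.51133  1.06363 -0.01631] 0.0235
```

Request:
move_arm(
  increments="255 0 -0.4 0 0; 255 0 0 0 0; 255 0 0 0 0",
)

```text
time_s: 21.1
eef_pos: [0.6009, -0.0326, 0.0327]
eef_rot: [-0.707, -0.005, 0.006, 0.708]
ft_force: [-6.6, 2.7, 5.2]
opening: 0.0237
```

Request:
move_arm(
  increments="255 0.03 -0.4 0 0; 255 0 0 0 0; 255 0 0 0 0",
)

```text
time_s: 21.48
eef_pos: [0.6009, -0.033, 0.0327]
eef_rot: [-0.707, -0.005, 0.006, 0.708]
ft_force: [-7.1, 3.2, 4.4]
opening: 0.0235
```

```bash
python3 f.py; python3 - <<'E'
from h import *
i2,_,_=snap('scene'); i3,_,_=snap('top')
im2=np.hstack([cv2.resize(i2[245:320,180:270],(432,360),interpolation=cv2.INTER_CUBIC),cv2.resize(i3[180:240,300:360],(360,360),interpolation=cv2.INTER_CUBIC)])
cv2.imwrite('pics/c5.png',im2[:,:,::-1])
E
```

```text
21.625 [ 0.60091 -0.03296  0.03266] [-6.55497  3.377    4.49669] [ 0.49909  1.06667 -0.00706] 0.02341
```

View pics/c5.png

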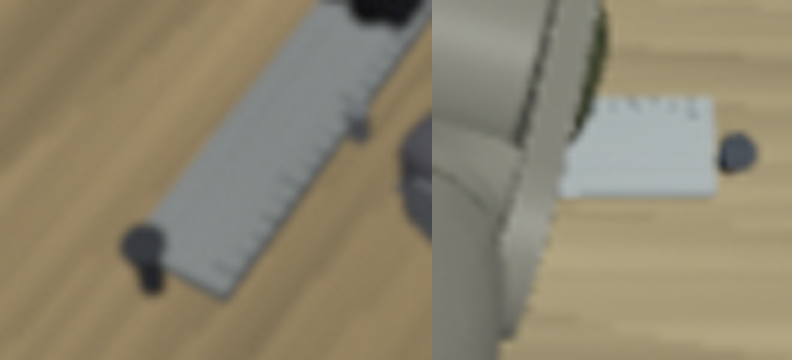

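The end is very near the post: in the top view the end is at u≈347.5 and the head centre at (351,205.5).

```bash
python3 - <<'E'
from h import *
im,d,c=load('top')
print(ray(c,347.5,205,.026)*1e3, ray(c,351,205.5,.05)*1e3)
E
```

```text
[ 600.8965979 -194.9327198   26.       ] [ 595.31354149 -201.23807006   50.        ]
```

Request:
move_arm(
  increments="255 0 -0.4 0 0; 255 0 0 0 0; 255 0 0 0 0",
)

```text
time_s: 22.15
eef_pos: [0.6009, -0.0334, 0.0327]
eef_rot: [-0.707, -0.005, 0.006, 0.708]
ft_force: [-6.3, 3.6, 4.2]
opening: 0.0237
```

Request:
move_arm(
  increments="255 0.03 -0.4 0 0; 255 0 0 0 0; 255 0 0 0 0",
)

```text
time_s: 22.52
eef_pos: [0.6009, -0.0338, 0.0327]
eef_rot: [-0.707, -0.005, 0.006, 0.708]
ft_force: [-6.0, 3.9, 5.1]
opening: 0.0236
```

```bash
python3 f.py
```

```text
22.675 [ 0.60094 -0.03376  0.03265] [-6.32707  3.52193  4.80586] [ 0.48665  1.07308 -0.00757] 0.02355
```

The y force has sat at about 3.5 N since y = -32.2, so the pads may be slipping along the knob. I'll compare the knob's place in the jaws with the earlier picture.

```bash
python3 - <<'E'
from h import *
a=cv2.imread('pics/w2.png')[:,:,::-1]; a3=cv2.imread('pics/w3.png')[:,:,::-1]; im,d,c=snap('wrist','w6.png'); i2,_,_=snap('scene')
cr=lambda x:cv2.resize(x[230:330,215:350],(270,200),interpolation=cv2.INTER_CUBIC)
m=np.hstack([cr(a),cr(a3),cr(im)]); m=np.clip(m.astype(float)*2,0,255)
s=np.hstack([cv2.resize(i2[265:310,195:249],(480,400),interpolation=cv2.INTER_CUBIC),np.zeros((400,330,3),np.uint8)])
cv2.imwrite('pics/c6.png',np.vstack([cv2.resize(m,(800,198)),s[:,:800]])[:,:,::-1])
E
```

```text
[ WARN:0@1.551] global loadsave.cpp:1063 imwrite_ Unsupported depth image for selected encoder is fallbacked to CV_8U.
```

View pics/c6.png

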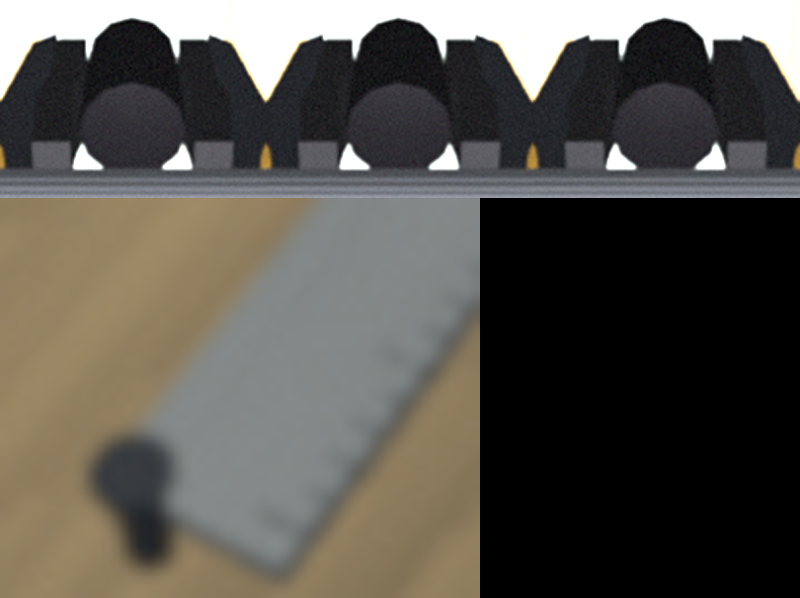

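The knob sits in the jaws exactly as before, so there is no slip and the stop simply hasn't been reached. I'll carry on.

Request:
move_arm(
  increments="255 0 -0.4 0 0; 255 0 0 0 0; 255 0 0 0 0",
)

```text
time_s: 23.2
eef_pos: [0.601, -0.0342, 0.0327]
eef_rot: [-0.707, -0.005, 0.006, 0.708]
ft_force: [-6.1, 3.5, 3.7]
opening: 0.0237
```

Request:
move_arm(
  increments="255 0.03 -0.4 0 0; 255 0 0 0 0; 255 0 0 0 0",
)

```text
time_s: 23.58
eef_pos: [0.601, -0.0345, 0.0327]
eef_rot: [-0.707, -0.005, 0.006, 0.708]
ft_force: [-6.8, 4.5, 4.8]
opening: 0.0236
```

Request:
move_arm(
  increments="255 0 -0.3 0 0; 255 0 0 0 0; 255 0 0 0 0",
)

```text
time_s: 23.95
eef_pos: [0.601, -0.0346, 0.0326]
eef_rot: [-0.706, -0.005, 0.006, 0.708]
ft_force: [-5.9, 4.9, 4.8]
opening: 0.0239
```

```bash
python3 f.py
```

```text
24.1 [ 0.60097 -0.03457  0.03265] [-6.13265  4.84146  5.26496] [ 0.74494  1.02777 -0.02584] 0.02361
```

Request:
move_arm(
  increments="255 0 -0.2 0 0; 255 0 0 0 0; 255 0 0 0 0; 255 0 0 0 0",
)

```text
time_s: 24.65
eef_pos: [0.601, -0.0346, 0.0327]
eef_rot: [-0.706, -0.005, 0.006, 0.708]
ft_force: [-6.3, 6.0, 4.3]
opening: 0.0235
```

```bash
python3 f.py
```

```text
24.8 [ 0.60094 -0.03461  0.03265] [-6.08342  5.8636   4.55685] [ 0.86132  1.04151 -0.03094] 0.02358
```

The bar is touching the stop: y has stalled at about 2.5 N above sliding friction, and the pins are still loaded. Now I'll let go.

Request:
move_arm(
  increments="175 0 0 0 0; 165 0 0 0 0; 150 0 0 0 0; 130 0 0 0 0; 100 0 0 0 0; 80 0 0 0 0; 80 0 0 0 0; 80 0 0 0 0; 80 0 0 0 0",
)

```text
time_s: 25.98
eef_pos: [0.6016, -0.0358, 0.0328]
eef_rot: [-0.707, -0.005, 0.005, 0.707]
ft_force: [0.3, -0.0, 0.5]
opening: 0.0609
```

```bash
python3 f.py
```

```text
26.125 [ 0.60158 -0.0358   0.03282] [ 0.21823 -0.05663 -0.31098] [-0.06698  0.06765 -0.00834] 0.06072
```

Request:
move_arm(
  increments="80 0 0 3 0; 80 0 0 8 0; 80 0 0 15 0; 80 0 0 20 0; 80 0 0 20 0; 80 0 5 20 0; 80 0 5 20 0; 80 0 10 20 0; 80 0 10 10 0; 80 0 0 0 0; 80 0 0 0 0; 80 0 0 0 0",
)

```text
time_s: 27.68
eef_pos: [0.6013, -0.006, 0.1681]
eef_rot: [-0.707, -0.005, 0.006, 0.707]
ft_force: [-0.4, 0.1, 0.1]
opening: 0.0609
```

```bash
python3 f.py; python3 - <<'E'
from h import *
im,d,c=snap('wrist','w7.png'); 
cv2.imwrite('pics/c7.png',cv2.resize(im,(784,588),interpolation=cv2.INTER_CUBIC)[:,:,::-1])
E
```

```text
27.825 [ 0.60141 -0.00603  0.16828] [ 0.19696  0.09107 -0.15233] [-0.04869  0.04844 -0.01559] 0.06066
```

View pics/c7.png

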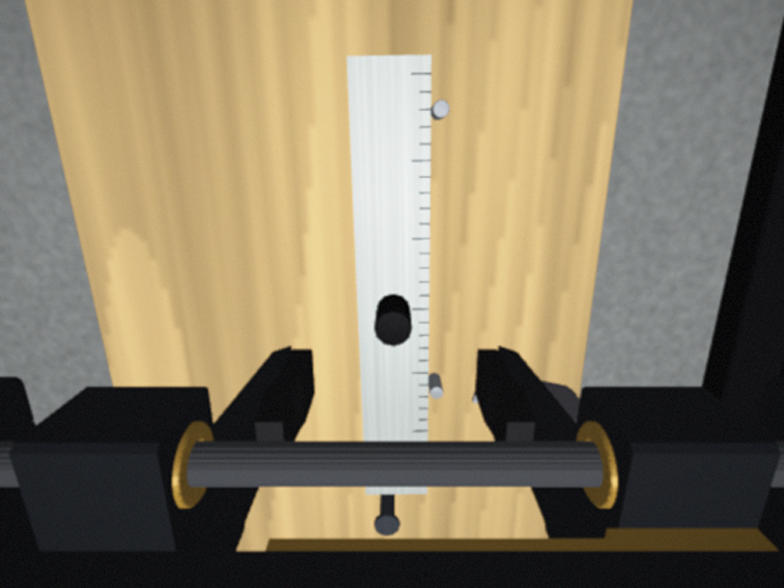

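The bar's end meets the post's shank at (387,495), and the far edge lies at pin a (437,108) and pin b (433,382). One close-up of the three contacts before handing in.

```bash
python3 - <<'E'
from h import *
im,d,c=load('wrist')
cr=[cv2.resize(im[v-18:v+18,u-18:u+18],(264,264),interpolation=cv2.INTER_CUBIC) for u,v in [(312,78),(309,273),(277,360)]]
cv2.imwrite('pics/c8.png',np.hstack(cr)[:,:,::-1])
E
```

```text
(no output)
```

View pics/c8.png

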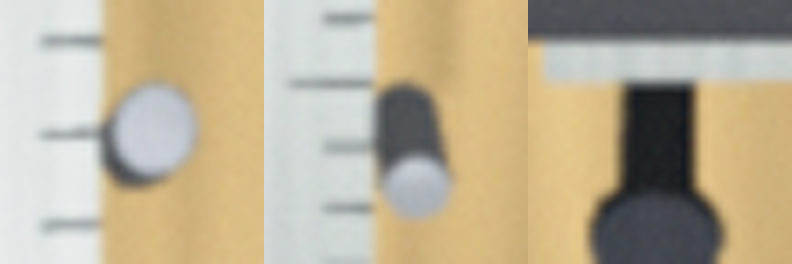

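All three contacts show no gap: pin a at (105,140), pin b at (378,120) and the shank at (655,82). Handing in.

```bash
python3 -c "
from station import r
print(r.sign_off())"
```

```text
the job is handed in; nothing more can be done
None
```

The straightedge now lies with its far edge on both pins and its end on the stop post, and I have handed the job in at about 28 s of the 69 s allowed.

- **Pins:** I gripped the knob with 8 N and slid the bar forward until it stalled on both pins. The wrist force was about 6 N, of which about 2.3 N was friction before contact, so the pins shared roughly 4 N. The moment about z was near zero, which means both were loaded.
- **Stop:** I slid the bar about 36 mm lengthwise with the x force held near 6 N. It met the stop and y stalled at 5.9 N against about 3.4 N of sliding friction, so the post took roughly 2.5 N. Then I released the knob and raised the arm clear.
- **Last checks:** The wrist force is zero after release, and the close-up shows no visible gap at pin a, pin b or the post. At roughly 2 px per mm it could not show a gap of a few tenths of a millimetre. The pin and post loads come from wrist readings less friction, not from measuring each one.
- **Disagreements:** The wrist camera placed the stop contact about 2 mm early, within its calibration, so I found the contact by force. The gripper also pressed the bar down with about 3–6 N from just before it met the pins until release, on top of its own weight.

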